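# Key in a gauge and hold its sensor shoe flush on a tilted stage

### The job

Take a reading on the angle stage: on the gauge's key box press the left key, then the right key, then the middle key, one at a time and each fully down and let up again. Then pick up the sensor shoe by its grip block, tilt it to match the sloping bed of the stage, and press it down squarely on the middle of the bed, flat against it, until the sprung bed gives by about half of its 12 mm travel (never to the stop). Finish while still gripping the shoe and holding it there, and leave the spanner, the piston and the tape roll alone.

Things in the scene. Friction and masses are not known exactly. Their poses are not given: they have to be found in the camera images.
- key_box: Grey oblong key box standing fixed on the work surface, 78 (x) x 160 (y) x 24 mm high, with a blank dark strip along its far edge and three equal round grey keys in a row along its own y. Origin: centre of its underside; x points away from the robot at yaw 0, so its y is left. It may stand on the left or on the right of the work.
- key_left_top (a point): Centre of the top face of the left key (left as seen from the robot, +y side of the key box, 50 mm from the middle key). Each key is 26 mm across, in a wider black collar, its top 46 mm above the work surface when up.
- key_mid_top (a point): Centre of the top face of the middle key.
- key_right_top (a point): Centre of the top face of the right key (-y side, 50 mm from the middle key).
- key_left (a joint): Travel of the left key, m: 0 up, 0.006 fully down. Takes 5 N to push fully down, springs back by itself.
- key_mid (a joint): Travel of the middle key, the same.
- key_right (a joint): Travel of the right key, the same.
- shoe: Sensor shoe, loose, 0.14 to 0.28 kg, lying flat on the work surface: a flat aluminium sole plate 60 (x) x 46 (y) x 8 mm thick with an upright grey grip block in its middle, 28 (x) x 22 (y) mm and reaching to 44 mm above the underside (45.5 mm with the small black cap on it). Origin: centre of the sole's underside; z up out of the block. It looks the same after a half turn about z, and may go on the bed either way round.
- stage: Angle stage, fixed on the work surface: dark steel base 124 (x) x 104 (y) x 12 mm, with a thin steel quadrant arc on its left (+y) side, up to 79 mm high, 46 mm from the middle. Origin: centre of its underside; the slope's low edge is at -x (towards the robot at yaw 0) and it rises towards +x. It may stand on the left or on the right of the work.
- tilt_table (a joint): Slope of the stage's table and bed, rad (0 level), clamped tight; different each time, 0.26 to 0.58. It does not give.
- bed_top (a point): Centre of the upper face of the sprung bed, a flat steel plate 74 (x, up the slope) x 62 (y, level) x 8 mm on four springs above the tilting table. z points straight out of the face, x up the slope. The point lies 60 to 73 mm above the work surface, depending on the slope.
- bed (a joint): How far the bed is pressed in along its -z, m: 0 out, 0.012 at the stop. A push of about 3.5 N starts it moving and each further mm takes 0.9 N, so half travel needs about 9 N in all.
- wrench_1: Bystander: bright steel spanner 200 mm long lying near the front edge. Origin: centre of its underside.
- piston_3: Bystander: grey metal piston, 61 mm across and 53 mm high, standing behind the shoe. Origin: centre of its underside.
- tape_roll_1: Bystander: roll of masking tape, 97 mm across and 24 mm high, lying flat at the left. Origin: centre of its underside.
Not all that is in view belongs to the job. What is shaped like the shoe but purple is not meant.

How it is judged:
By the outcome, as a careful person would: the job done as asked, in the order asked, and still so for the second after the job is handed in, while the arm keeps its last pose, push and grip.
It also fails if it takes over 51 s, if anything falls off the work surface, if the arm or the gripper's body presses on something with over 40 N, if the wrist force passes 120 N, or if a joint passes its speed limit or range.

### The arm

A 6-joint arm with a two-finger parallel gripper is mounted at the origin on a cart in front of the work surface, level with it; the furniture and walls round the work are solid. World frame = base frame: x ahead of the robot, y to its left, z up, the work surface at z = 0. Lengths are in m, angles in rad, forces in N, time in s.
With the tool pointing down it reaches from about 0.35 to 0.975 m from the base axis. Payload 4.9 kg.
Tool frame: the origin (TCP) lies on the mounting face of the last link; the fingertips stand 173 mm ahead of it and the grasp point (between the pads) lies 155 mm ahead of it; z points along the fingers, y is the direction in which the jaws open and shut (so a half turn about z gives the same grasp; the last joint's range is limited). The gripper opens to 85 mm and grips with 20 to 120 N. Pads are 22 mm wide; open, the fingers measure 114 mm over their backs; the gripper's body (76 mm by 85 mm) begins 54 mm behind the grasp point. The pads swing forward as they close: fully open they stand 13 mm farther back than shut.
Start: joints at [1.201, 0.053, 1.613, -0, 1.476, -0.119], TCP at [0.155, 0.605, 0.405] pointing down, gripper open.
Joint ranges: [-3.01, 3.01], [-1.01, 2.22], [0.06, 2.58], [-1.02, 4.17], [0.09, 2.62], [-3.14, 3.14]. Speed limits (rad/s): [2.57, 2.57, 3.14, 3.14, 3.14, 3.14].

### API

Orientations are given as a unit quaternion [w, x, y, z].
In Python, from plant import arm gives the robot as it stands.
- The arm moves only by the tool step_arm, never from a script. Its argument "rows" is a list of rows, each an object with "xyz": the shift along the tool's x, y, z in m, a list of three; "spin": the turn about the tool's z in units of 5 degrees (1.0 is 5 degrees); "fingers": the closure in counts, from 0 (fully open) to 255 (shut). In form: [{"xyz": [x, y, z], "spin": spin, "fingers": fingers}, ...]. A call has 1 to 10 rows; each row is the pose to reach, as a shift and turn from the pose commanded when the call began, along the tool's axes at that moment; what a row does not reach only later rows make up. A row lasts 1/8 s, in which the tool goes at most 62.5 mm and 10.7 degrees, less where a joint would pass 70% of its speed; a pose out of reach is approached as far as the arm can. A call with a gripper value outside its range is refused whole. The fingers move at their own pace and stop on an object; "squeeze" is the grip in N (left out, the last holds). Time passes only in rows, so rows that repeat a pose let the fingers close. It gives the time, the measured TCP pose, the force and the opening at its end, in the units of the state.
- arm.read_state(): the state, without advancing time (a new reading comes with each control period).
- arm.grab_frame(name): name is "scene" or "top" or "wrist"; returns a dict with "frame" (400x640x3 uint8, red, green, blue), "fx", "fy", "cx", "cy" (pixels), "view" (4x4, takes a point from world to camera coordinates). Camera axes: x right, y down, z forward; pixel columns grow to the right and rows downward; lengths in m; the calibration is good to about 2 mm. A picture is of the moment at which its call begins. There is no depth.
- arm.close_job(): hands the job in, once; it reports no verdict.
Trained networks look in the newest picture that a camera, given by its name, has taken for a name from the list of things; names that differ only in an ending like _2 or _b are one class to them, and where a whole thing is asked for, a point or a joint stands for the part that bears it (a point fixed in the world has none). Each returns a list of dicts, best first, with "score" (0 to 1); they miss things now and then, are a little off and sometimes report something else, mostly with a low value. They report only what shows in the picture. A call takes as long as a camera call. They do not tell look-alikes from the thing itself.
- arm.look_for(camera, name): "point" ([column, row] in pixels, amid what is visible of it).
The state is a dict: "clock": time; "joint_pos": joint angles; "qvel": joint speeds; "joint_efforts": joint torques, N m; "ee_pos": TCP position; "tool_rot": TCP orientation; "force": force on the tool from outside, world axes, zero at the start; "wrist_torque": the same for the moment, N m; "opening": finger opening in m.
Only numpy, scipy, OpenCV 4.12 (cv2) and the standard library are available. Lean on these libraries where they do the work, as an engineer would, in place of code of your own. Each camera call takes 0.05 s, during which the arm holds its last target. There are 200 camera calls.

## Working session

There is one attempt and no reset: what is moved stays moved. The work goes in short steps, Python scripts to look and compute and a tool call to move; the robot and the scene stay as the last step left them, time stands still between calls to the robot, and variables do not carry over. Pictures are saved under pics/ and viewed, about 8 in all and at most 12, crops included, and the job is handed in when it is done.

Besides the shell and the picture viewer there is one more tool, called after "Request:" in YAML: its name, and indented under it one key for each argument. step_arm: Moves the arm, as the interface text tells. Its arguments: {"type":"object","properties":{"rows":{"type":"array"},"squeeze":{"type":"number"}},"required":["rows"]}

```bash
ls; mkdir -p pics
python3 - <<'E'
from plant import arm
import cv2,numpy as np
s=arm.read_state();print({k:np.round(v,3).tolist() for k,v in s.items()})
for c in ["scene","top"]:
    f=arm.grab_frame(c);cv2.imwrite(f"pics/{c}0.png",f["frame"][:,:,::-1])
    print(c,f["fx"],f["fy"],f["cx"],f["cy"],np.round(f["view"],4).tolist())
    for n in ["key_box","key_left_top","key_mid_top","key_right_top","shoe","stage","bed_top","wrench_1","piston_3","tape_roll_1"]:
        print(n,[(np.round(d["point"],1).tolist(),round(d["score"],2)) for d in arm.look_for(c,n)][:4])
E
```

```text
pics
{'clock': 0.0, 'joint_pos': [1.201, 0.053, 1.614, 0.0, 1.476, -0.119], 'qvel': [0.001, -0.001, 0.0, -0.001, -0.0, -0.001], 'joint_efforts': [0.0, -39.37, -37.017, -0.0, 0.007, -0.0], 'ee_pos': [0.155, 0.605, 0.403], 'tool_rot': [-0.0, 0.125, 0.992, -0.001], 'force': [0.819, -0.7, -0.404], 'wrist_torque': [-0.025, 0.063, -0.044], 'opening': 0.085}
scene 511.7530409893418 511.7530409893418 320.9317989005042 207.309040681333 [[0.6225, -0.7824, -0.0166, -0.4302], [-0.3321, -0.2448, -0.9109, 0.212], [0.7086, 0.5726, -0.4122, 1.3534], [0.0, 0.0, 0.0, 1.0]]
key_box [([284.5, 211.5], 0.92)]
key_left_top [([382.9, 244.9], 0.58), ([354.6, 208.6], 0.43)]
key_mid_top []
key_right_top [([322.5, 230.5], 0.68)]
shoe [([319.1, 232.1], 0.63), ([447.6, 247.4], 0.5), ([392.4, 218.8], 0.48), ([332.3, 204.1], 0.45)]
stage [([320.5, 231.7], 0.59), ([383.1, 243.1], 0.57)]
bed_top [([384.4, 231.8], 0.75)]
wrench_1 [([291.7, 249.4], 0.75)]
piston_3 [([354.3, 204.3], 0.56)]
tape_roll_1 [([237.8, 200.8], 0.43), ([290.9, 249.1], 0.42)]
top 447.6724338166949 447.6724338166949 323.69763529141375 201.03115010857326 [[-0.0189, -0.9998, -0.0115, -0.128], [-0.982, 0.0207, -0.1879, 0.5328], [0.1881, 0.0077, -0.9821, 1.1368], [0.0, 0.0, 0.0, 1.0]]
key_box [([254.8, 201.3], 0.68)]
key_left_top [([331.9, 157.8], 0.35)]
key_mid_top [([257.8, 206.1], 0.6)]
key_right_top [([186.7, 218.8], 0.66), ([274.0, 199.8], 0.62)]
shoe [([459.7, 166.7], 0.91), ([386.2, 151.8], 0.89), ([295.1, 157.4], 0.6), ([236.8, 207.7], 0.31)]
stage [([406.9, 201.1], 0.78), ([411.6, 201.0], 0.73)]
bed_top [([412.0, 202.6], 0.66)]
wrench_1 [([314.7, 265.3], 0.84)]
piston_3 [([333.0, 160.6], 0.89)]
tape_roll_1 [([192.8, 227.5], 0.97), ([412.1, 200.6], 0.64), ([237.5, 208.1], 0.51), ([255.6, 207.5], 0.35)]
```

Run:
```python
import cv2
t=cv2.imread("pics/top0.png")[120:300,150:500];cv2.imwrite("pics/topc.png",cv2.resize(t,(700,360),interpolation=cv2.INTER_CUBIC))
t=cv2.imread("pics/scene0.png")[140:300,200:500];cv2.imwrite("pics/scenec.png",cv2.resize(t,(750,400),interpolation=cv2.INTER_CUBIC))
```

```text
(no output)
```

View pics/topc.png

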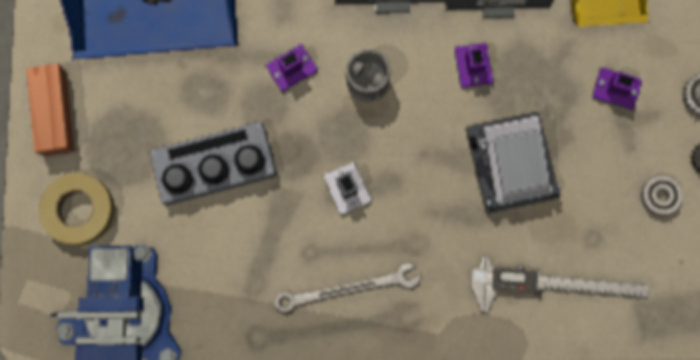

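View pics/scenec.png

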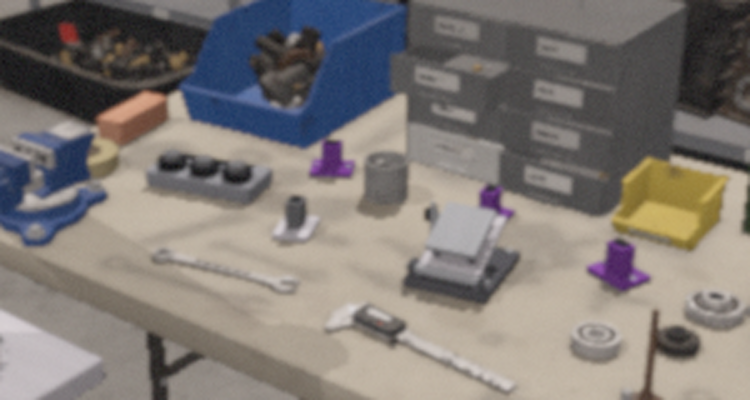

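The top view shows the shoe (white sole, grey block) at full-frame pixel (323,214). The purple look-alikes are at (295,153), (387,152) and (459,164). The keys are at about (238,209), (256,204) and (274,199). The stage is at (408,201) with its arc on the left. I choose the uncoloured shoe at (323,214).

```bash
cat > h.py <<'E'
from plant import arm
import cv2,numpy as np
from scipy.spatial.transform import Rotation as R
def ray(f,p,z):
    V=np.array(f["view"]);c=-V[:3,:3].T@V[:3,3]
    d=V[:3,:3].T@np.array([(p[0]-f["cx"])/f["fx"],(p[1]-f["cy"])/f["fy"],1.])
    return c+d*(z-c[2])/d[2]
def proj(f,X):
    V=np.array(f["view"]);q=V[:3,:3]@np.asarray(X,float)+V[:3,3]
    return np.array([f["fx"]*q[0]/q[2]+f["cx"],f["fy"]*q[1]/q[2]+f["cy"]])
def rot(s): w,x,y,z=s["tool_rot"]; return R.from_quat([x,y,z,w])
def grab(c,n):
    f=arm.grab_frame(c);cv2.imwrite(f"pics/{n}.png",f["frame"][:,:,::-1]);np.save(f"pics/{n}.npy",f,allow_pickle=True);return f
def load(n): return np.load(f"pics/{n}.npy",allow_pickle=True).item()
def intool(s,dw): return rot(s).inv().apply(dw)
E
python3 - <<'E'
from h import *
f=grab("top","t1")
for n,p,z in [("kL",(238.5,209.5),.046),("kM",(256.5,204),.046),("kR",(274.5,199),.046),("shoe",(324,213),.045),("shoebase",(323.5,214.5),.008),
 ("b1",(383.5,182.5),.012),("b2",(420,176.5),.012),("b3",(429,217.5),.012),("b4",(394.5,225),.012),("bed",(412,201),.066)]:
    print(n,ray(f,p,z).round(3))
s=arm.read_state();print(rot(s).as_matrix().round(3))
w=grab("wrist","w0");V=np.array(w["view"]);
print(w["fx"],w["cx"],w["cy"],"cam in tool",rot(s).inv().apply(-V[:3,:3].T@V[:3,3]-s["ee_pos"]).round(3),(V[:3,:3]@rot(s).as_matrix()).round(3).tolist())
E
```

```text
kL [0.513 0.088 0.046]
kM [0.527 0.04  0.046]
kR [ 0.539 -0.008  0.046]
shoe [ 0.499 -0.139  0.045]
shoebase [ 0.501 -0.137  0.008]
b1 [ 0.586 -0.304  0.012]
b2 [ 0.601 -0.405  0.012]
b3 [ 0.486 -0.423  0.012]
b4 [ 0.467 -0.328  0.012]
bed [ 0.522 -0.369  0.066]
[[-0.969  0.248 -0.   ]
 [ 0.248  0.969  0.   ]
 [ 0.     0.    -1.   ]]
319.59808379125514 320.0737571355168 200.5547197403806 cam in tool [0.082 0.    0.032] [[-0.0, 1.0, 0.0], [-0.948, -0.0, -0.319], [-0.319, -0.001, 0.948]]
```

Request:
step_arm:
  rows:
    - {"xyz": [-0.5,-0.455,0.1],"spin": -5.8,"fingers": 255}
    - {"xyz": [-0.5,-0.455,0.1],"spin": -5.8,"fingers": 255}
    - {"xyz": [-0.5,-0.455,0.1],"spin": -5.8,"fingers": 255}
    - {"xyz": [-0.5,-0.455,0.1],"spin": -5.8,"fingers": 255}
    - {"xyz": [-0.5,-0.455,0.1],"spin": -5.8,"fingers": 255}
    - {"xyz": [-0.5,-0.455,0.1],"spin": -5.8,"fingers": 255}
    - {"xyz": [-0.5,-0.455,0.1],"spin": -5.8,"fingers": 255}
    - {"xyz": [-0.5,-0.455,0.1],"spin": -5.8,"fingers": 255}
    - {"xyz": [-0.5,-0.455,0.1],"spin": -5.8,"fingers": 255}
    - {"xyz": [-0.5,-0.455,0.1],"spin": -5.8,"fingers": 255}

```text
clock: 2.45
ee_pos: [0.4945, 0.0886, 0.3138]
tool_rot: [0.001, -0.127, 0.992, 0.0]
force: [0.4, 1.3, -0.5]
opening: -0.0
```

Request:
step_arm:
  rows:
    - {"xyz": [0,0,0],"spin": 0,"fingers": 255}
    - {"xyz": [0,0,0],"spin": 0,"fingers": 255}

```text
clock: 2.7
ee_pos: [0.4936, 0.0906, 0.3135]
tool_rot: [-0.0, -0.127, 0.992, 0.0]
force: [0.6, 0.5, -0.4]
opening: 0.0001
```

Run:
```python
from h import *
f=grab("wrist","w1")
for n in ["key_left_top","key_mid_top","key_right_top"]:
    print(n,[(np.round(d["point"],1).tolist(),round(d["score"],2),ray(f,d["point"],.046).round(4).tolist()) for d in arm.look_for("wrist",n)][:4])
s=arm.read_state();print(s["clock"],rot(s).as_matrix().round(4).tolist())
```

```text
key_left_top [([312.6, 230.2], 0.72, [0.5162, 0.0904, 0.046])]
key_mid_top [([314.3, 226.1], 0.69, [0.5124, 0.0909, 0.046]), ([254.4, 227.1], 0.65, [0.5253, 0.0448, 0.046])]
key_right_top [([190.3, 227.6], 0.96, [0.5386, -0.0047, 0.046]), ([251.6, 226.9], 0.73, [0.5257, 0.0426, 0.046]), ([53.1, 136.6], 0.73, [0.4918, -0.1104, 0.046])]
2.9 [[-0.967, -0.2546, 0.0005], [-0.2546, 0.967, 0.0001], [-0.0005, 0.0, -1.0]]
```

View pics/w1.png

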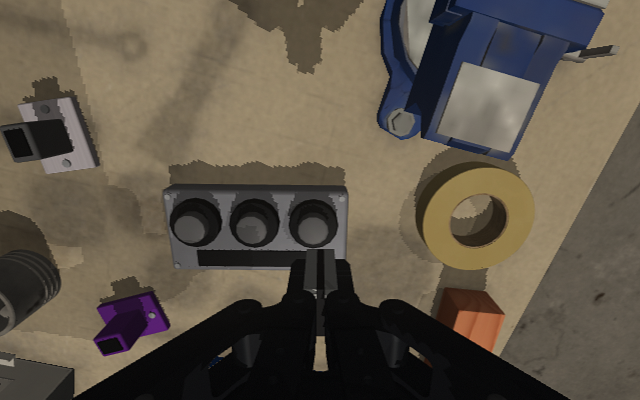

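The wrist view shows the keys in a row: right (190,228), middle (252,228), left (314,228). The closed fingers are behind and above the left key.

Request:
step_arm:
  rows:
    - {"xyz": [-0.02,-0.005,0.05],"spin": 0,"fingers": 255}
    - {"xyz": [-0.02,-0.005,0.088],"spin": 0,"fingers": 255}
    - {"xyz": [-0.02,-0.005,0.088],"spin": 0,"fingers": 255}
    - {"xyz": [-0.02,-0.005,0.096],"spin": 0,"fingers": 255}
    - {"xyz": [-0.02,-0.005,0.098],"spin": 0,"fingers": 255}
    - {"xyz": [-0.02,-0.005,0.1],"spin": 0,"fingers": 255}
    - {"xyz": [-0.02,-0.005,0.1],"spin": 0,"fingers": 255}

```text
clock: 3.78
ee_pos: [0.515, 0.091, 0.215]
tool_rot: [0.002, -0.127, 0.992, 0.0]
force: [1.3, 2.8, 4.6]
opening: -0.0001
```

Request:
step_arm:
  rows:
    - {"xyz": [0,0,0.0015],"spin": 0,"fingers": 255}
    - {"xyz": [0,0,0.0025],"spin": 0,"fingers": 255}
    - {"xyz": [0,0,0.0025],"spin": 0,"fingers": 255}

```text
clock: 4.15
ee_pos: [0.5152, 0.091, 0.2133]
tool_rot: [0.001, -0.127, 0.992, 0.0]
force: [-3.1, 3.1, 13.5]
opening: -0.0002
```

Request:
step_arm:
  rows:
    - {"xyz": [0,0,-0.03],"spin": 0,"fingers": 255}
    - {"xyz": [0,0,-0.03],"spin": 0,"fingers": 255}
    - {"xyz": [0,-0.05,-0.03],"spin": 0,"fingers": 255}
    - {"xyz": [0,-0.099,-0.03],"spin": 0,"fingers": 255}
    - {"xyz": [0,-0.099,-0.03],"spin": 0,"fingers": 255}
    - {"xyz": [0,-0.099,-0.012],"spin": 0,"fingers": 255}
    - {"xyz": [0,-0.099,-0.006],"spin": 0,"fingers": 255}
    - {"xyz": [0,-0.099,-0.002],"spin": 0,"fingers": 255}
    - {"xyz": [0,-0.099,0],"spin": 0,"fingers": 255}
    - {"xyz": [0,-0.099,0],"spin": 0,"fingers": 255}

```text
clock: 5.4
ee_pos: [0.5387, -0.0041, 0.2131]
tool_rot: [-0.003, -0.128, 0.992, 0.0]
force: [-13.9, -0.7, 22.1]
opening: 0.0004
```

Request:
step_arm:
  rows:
    - {"xyz": [0,0,-0.03],"spin": 0,"fingers": 255}
    - {"xyz": [0,0,-0.03],"spin": 0,"fingers": 255}
    - {"xyz": [0,0.0495,-0.03],"spin": 0,"fingers": 255}
    - {"xyz": [0,0.0495,-0.03],"spin": 0,"fingers": 255}
    - {"xyz": [0,0.0495,-0.012],"spin": 0,"fingers": 255}
    - {"xyz": [0,0.0495,-0.006],"spin": 0,"fingers": 255}
    - {"xyz": [0,0.0495,-0.002],"spin": 0,"fingers": 255}
    - {"xyz": [0,0.0495,0],"spin": 0,"fingers": 255}
    - {"xyz": [0,0.0495,0],"spin": 0,"fingers": 255}

```text
clock: 6.52
ee_pos: [0.5268, 0.0426, 0.2131]
tool_rot: [-0.003, -0.127, 0.992, 0.001]
force: [-13.5, 1.4, 20.2]
opening: -0.0002
```

Request:
step_arm:
  rows:
    - {"xyz": [0,0,-0.05],"spin": 0,"fingers": 255}
    - {"xyz": [0.02,-0.05,-0.09],"spin": 0,"fingers": 0}
    - {"xyz": [0.06,-0.1,-0.09],"spin": -1.6,"fingers": 0}
    - {"xyz": [0.072,-0.167,-0.09],"spin": -1.6,"fingers": 0}
    - {"xyz": [0.072,-0.167,-0.09],"spin": -1.6,"fingers": 0}
    - {"xyz": [0.072,-0.167,-0.09],"spin": -1.6,"fingers": 0}
    - {"xyz": [0.072,-0.167,-0.09],"spin": -1.6,"fingers": 0}

```text
clock: 7.4
ee_pos: [0.4993, -0.1359, 0.3005]
tool_rot: [-0.0, -0.197, 0.98, 0.0]
force: [0.5, 0.7, -0.1]
opening: 0.0856
```

Run:
```python
from h import *
f=grab("wrist","w2")
for n in ["shoe"]:
    print(n,[(np.round(d["point"],1).tolist(),round(d["score"],2),ray(f,d["point"],.03).round(4).tolist()) for d in arm.look_for("wrist",n)][:4])
s=arm.read_state();print(s["clock"],s["ee_pos"],s["force"],rot(s).as_matrix().round(4).tolist())
```

```text
shoe [([316.3, 195.6], 0.97, [0.4944, -0.1407, 0.03]), ([65.1, 294.3], 0.87, [0.6621, -0.3082, 0.03]), ([320.4, 360.7], 0.59, [0.6443, -0.0746, 0.03])]
7.5 [ 0.49939366 -0.1355958   0.30069212] [-0.49400456 -0.55106193 -0.11951261] [[-0.9223, -0.3865, -0.0005], [-0.3865, 0.9223, 0.0004], [0.0003, 0.0006, -1.0]]
```

View pics/w2.png

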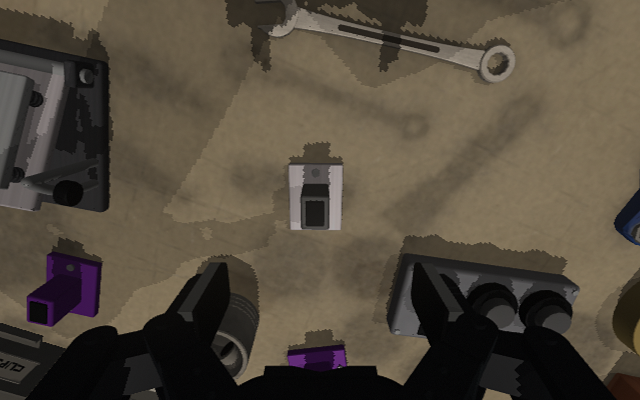

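Run:
```python
from h import *
f=load("w2");s=arm.read_state()
a=ray(f,(316,197),.008);b=ray(f,(315,212.5),.0455)
for p in [(290,164),(342,164),(342,230),(289,230)]: print(ray(f,p,.006).round(4))
print("sole",a,"cap",b)
for n,X in [("sole",a),("cap",b),("piston",ray(load("t1"),(334,157),.05))]: print(n,X.round(4),"tool",intool(s,X-s["ee_pos"]).round(4))
```

```text
[ 0.4845 -0.1688  0.006 ]
[ 0.4678 -0.1288  0.006 ]
[ 0.5226 -0.1045  0.006 ]
[ 0.5408 -0.1482  0.006 ]
sole [ 0.50226228 -0.13798396  0.008     ] cap [ 0.50239538 -0.13829677  0.0455    ]
sole [ 0.5023 -0.138   0.008 ] tool [-0.0018 -0.0035  0.2927]
cap [ 0.5024 -0.1383  0.0455] tool [-0.0018 -0.0038  0.2552]
piston [ 0.6505 -0.1687  0.05  ] tool [-0.1267 -0.0891  0.2506]
```

Request:
step_arm:
  rows:
    - {"xyz": [-0.002,-0.0035,0.05],"spin": 0,"fingers": 110}
    - {"xyz": [-0.002,-0.0035,0.08],"spin": 0,"fingers": 110}
    - {"xyz": [-0.002,-0.0035,0.107],"spin": 0,"fingers": 110}
    - {"xyz": [-0.002,-0.0035,0.107],"spin": 0,"fingers": 110}
    - {"xyz": [-0.002,-0.0035,0.107],"spin": 0,"fingers": 255}
    - {"xyz": [-0.002,-0.0035,0.107],"spin": 0,"fingers": 255}
    - {"xyz": [-0.002,-0.0035,0.107],"spin": 0,"fingers": 255}
    - {"xyz": [-0.002,-0.0035,0.107],"spin": 0,"fingers": 255}
  squeeze: 30

```text
clock: 8.5
ee_pos: [0.5034, -0.1395, 0.1959]
tool_rot: [0.001, -0.196, 0.981, -0.001]
force: [0.4, 0.8, 5.3]
opening: 0.0215
```

Request:
step_arm:
  rows:
    - {"xyz": [0,0,-0.03],"spin": 0,"fingers": 255}
    - {"xyz": [0,0,-0.08],"spin": 0,"fingers": 255}
    - {"xyz": [0.02,-0.05,-0.12],"spin": 1.2,"fingers": 255}
    - {"xyz": [0.042,-0.1,-0.12],"spin": 2.5,"fingers": 255}
    - {"xyz": [0.042,-0.1,-0.12],"spin": 2.5,"fingers": 255}
    - {"xyz": [0.042,-0.1,-0.12],"spin": 2.5,"fingers": 255}

```text
clock: 9.25
ee_pos: [0.5016, -0.2476, 0.3128]
tool_rot: [-0.001, -0.088, 0.996, 0.001]
force: [-0.4, -0.3, -3.3]
opening: 0.0214
```

Run:
```python
from h import *
f=grab("wrist","w3");g=grab("scene","s3")
for c,F in [("wrist",f),("scene",g)]:
  for n in ["bed_top","stage","shoe"]:
    print(c,n,[(np.round(d["point"],1).tolist(),round(d["score"],2),ray(F,d["point"],.066).round(4).tolist()) for d in arm.look_for(c,n)][:3])
s=arm.read_state();print(s["clock"],s["ee_pos"],s["force"],s["opening"],rot(s).as_matrix().round(4).tolist())
a=f["frame"][40:360,40:440,::-1];b=g["frame"][190:290,340:440,::-1]
cv2.imwrite("pics/w3c.png",cv2.resize(a,(750,600),interpolation=cv2.INTER_CUBIC))
```

```text
wrist bed_top [([151.8, 215.9], 0.73, [0.5238, -0.366, 0.066]), ([580.8, 289.0], 0.62, [0.5275, -0.0353, 0.066]), ([172.4, 205.5], 0.17, [0.5132, -0.3517, 0.066])]
wrist stage [([177.8, 206.5], 0.95, [0.5133, -0.3479, 0.066])]
wrist shoe [([25.9, 275.7], 0.8, [0.5905, -0.4605, 0.066]), ([318.7, 242.4], 0.67, [0.5236, -0.2442, 0.066]), ([448.5, 360.0], 0.53, [0.6131, -0.1162, 0.066])]
scene bed_top [([383.3, 231.5], 0.95, [0.5187, -0.3695, 0.066])]
scene stage [([382.6, 247.1], 0.64, [0.4381, -0.4179, 0.066])]
scene shoe [([329.5, 203.0], 0.73, [0.5878, -0.1195, 0.066]), ([448.9, 246.0], 0.7, [0.5514, -0.559, 0.066]), ([349.4, 207.8], 0.47, [0.5955, -0.1939, 0.066])]
9.65 [ 0.50228221 -0.24718375  0.31392899] [ 0.23995963 -0.22904229 -2.05347737] 0.020962871431333966 [[-0.9842, -0.1769, -0.0002], [-0.1769, 0.9842, 0.0001], [0.0002, 0.0002, -1.0]]
```

View pics/w3c.png

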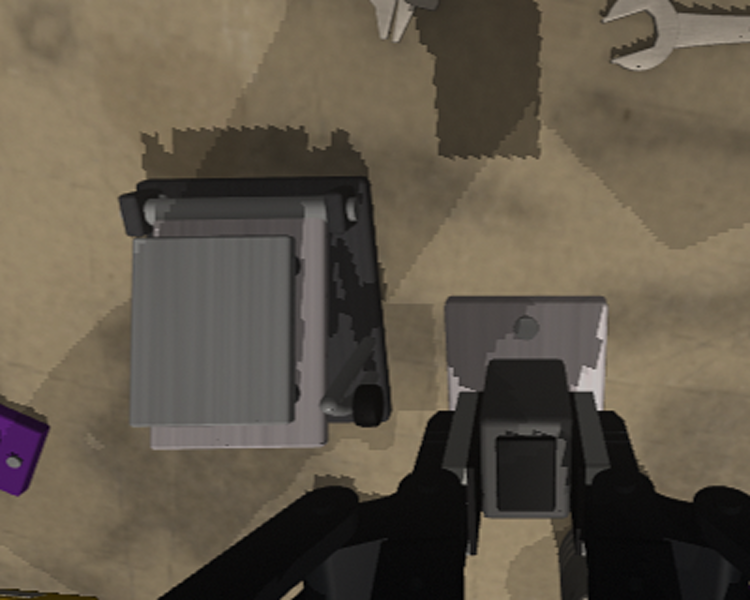

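Run:
```python
from h import *
g=load("s3");b=g["frame"][195:285,345:435,::-1]
cv2.imwrite("pics/s3c.png",cv2.resize(b,(600,600),interpolation=cv2.INTER_CUBIC))
```

```text
(no output)
```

View pics/s3c.png

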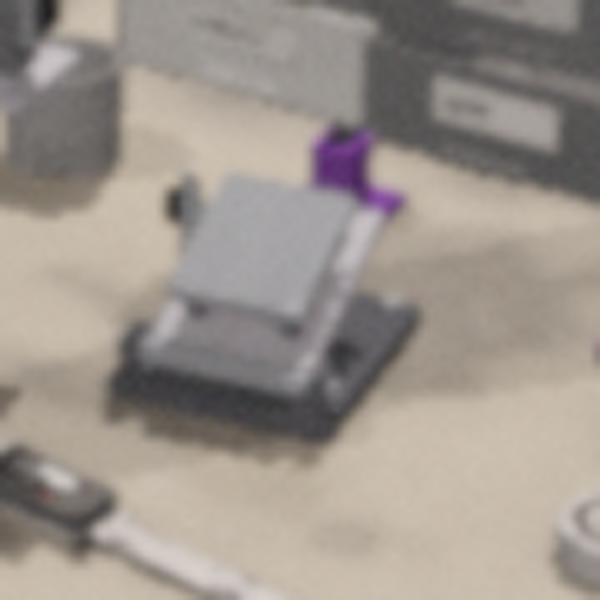

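```bash
cat > fit.py <<'E'
from h import *
from scipy.optimize import least_squares
w=load("w3");g=load("s3")
P=lambda u,k,o:np.array(u)/k+o-0.5+.5/k
C=np.array([[-.037,.031,0],[-.037,-.031,0],[.037,.031,0],[.037,-.031,0]])
W=P([(292,236),(133,237),(295,422),(131,425)],1.875,40)
# image left in wrist = -y
S=P([(177,277),(306,302),(228,176),(355,198)],6.667,0)+[345,195]
def B(p): return R.from_euler("ZY",[p[3],-p[4]])
def res(p,prior=1,ws=1,full=0):
    X=B(p).apply(C)+p[:3]
    a=np.array([proj(w,x) for x in X])-W; b=np.array([proj(g,x) for x in X])-S
    if full: print(a.round(1).tolist(),b.round(1).tolist())
    zp=.060+.013*(np.sin(p[4])-.257)/.291
    return np.r_[a.ravel()/.8,ws*b.ravel()/.6,prior*(p[2]-zp)/.0015]
for pr,ws in [(1,1),(0,1),(1,0),(0,0),(1,.3)]:
    r=least_squares(res,[.52,-.37,.066,.18,.4],args=(pr,ws));print(pr,ws,r.x.round(4),round(r.cost,1))
    res(r.x,pr,ws,1)
E
python3 fit.py
```

```text
1 1 [ 0.5252 -0.3665  0.0634  0.1838  0.3186] 26.9
[[-0.5, -0.5], [-0.8, -0.4], [-1.1, 1.9], [1.3, 0.9]] [[-2.2, 1.5], [-1.4, 2.2], [-0.4, -0.1], [0.3, 0.6]]
0 1 [ 0.5252 -0.3664  0.0636  0.1823  0.3133] 26.7
[[-0.5, -0.5], [-1.0, -0.5], [-1.1, 1.9], [1.3, 0.9]] [[-2.2, 1.4], [-1.4, 2.1], [-0.4, -0.1], [0.3, 0.6]]
1 0 [ 0.5251 -0.3667  0.0625  0.1857  0.3366] 4.8
[[-0.1, -0.9], [0.1, -0.6], [-1.3, 1.2], [1.2, 0.4]] [[-2.1, 1.9], [-1.3, 2.7], [-0.4, -0.0], [0.3, 0.7]]
0 0 [ 0.5254 -0.367   0.0619  0.1879  0.3442] 4.5
[[-0.2, -0.9], [0.4, -0.4], [-1.4, 1.0], [1.2, 0.4]] [[-2.0, 2.2], [-1.1, 2.9], [-0.3, 0.1], [0.4, 0.8]]
1 0.3 [ 0.5251 -0.3666  0.0627  0.1855  0.3349] 7.0
[[-0.1, -0.9], [0.0, -0.6], [-1.2, 1.3], [1.2, 0.5]] [[-2.1, 1.9], [-1.3, 2.6], [-0.4, -0.0], [0.3, 0.7]]
```

The stage crop gives a bed fit: centre about (0.525,-0.3665,0.063), yaw 0.185, tilt about 0.335. The tool can't tilt, so the shoe has to pivot between the pads about the level jaw axis. I'll go above the bed, cut the grip to 20 N and find contact.

Request:
step_arm:
  rows:
    - {"xyz": [-0.003,-0.06,0],"spin": 0,"fingers": 255}
    - {"xyz": [-0.003,-0.121,0],"spin": 0,"fingers": 255}
    - {"xyz": [-0.003,-0.121,0],"spin": 0,"fingers": 255}
    - {"xyz": [-0.003,-0.121,0.029],"spin": 0,"fingers": 255}
    - {"xyz": [-0.003,-0.121,0.029],"spin": 0,"fingers": 255}
    - {"xyz": [-0.003,-0.121,0.029],"spin": 0,"fingers": 255}
  squeeze: 20

```text
clock: 10.4
ee_pos: [0.5266, -0.3658, 0.2857]
tool_rot: [0.0, -0.089, 0.996, -0.0]
force: [-0.4, -1.6, -2.1]
opening: 0.0217
```

Run:
```python
from h import *
f=grab("wrist","w4")
s=arm.read_state();print(s["clock"],s["ee_pos"],s["force"],s["opening"],rot(s).as_matrix().round(4).tolist())
cv2.imwrite("pics/w4c.png",cv2.resize(f["frame"][60:360,170:470,::-1],(600,600),interpolation=cv2.INTER_CUBIC))
```

```text
10.45 [ 0.52680281 -0.36600528  0.28638122] [ 0.20196748 -0.37712495 -1.08720918] 0.021444281330591376 [[-0.9843, -0.1766, 0.0013], [-0.1766, 0.9843, -0.0011], [-0.0011, -0.0013, -1.0]]
```

View pics/w4c.png

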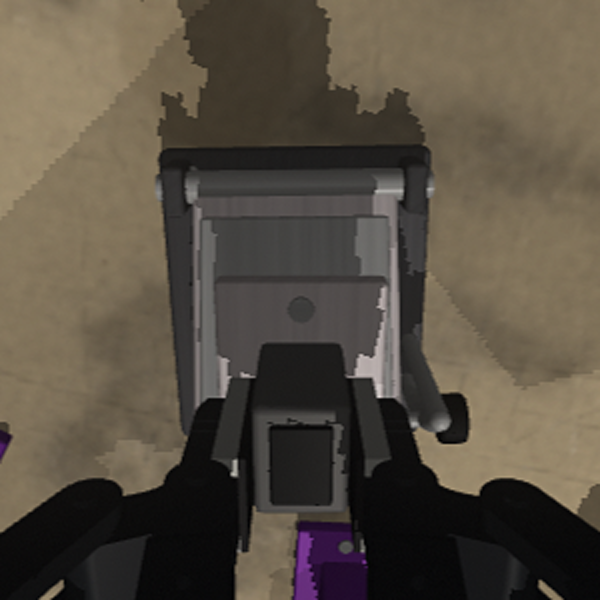

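The view shows the sole (216–387 crop columns) nearly centred on the bed (202–388) and yaw-aligned. I'll shift 1 mm in -y and descend to contact at the up-slope edge.

Request:
step_arm:
  rows:
    - {"xyz": [0,-0.001,0.008],"spin": 0,"fingers": 255}
    - {"xyz": [0,-0.001,0.014],"spin": 0,"fingers": 255}
    - {"xyz": [0,-0.001,0.017],"spin": 0,"fingers": 255}
    - {"xyz": [0,-0.001,0.017],"spin": 0,"fingers": 255}

```text
clock: 10.95
ee_pos: [0.5272, -0.3675, 0.2697]
tool_rot: [0.001, -0.088, 0.996, -0.0]
force: [-0.4, 1.2, 5.6]
opening: 0.0217
```

Request:
step_arm:
  rows:
    - {"xyz": [0.002,0,0.0015],"spin": 0,"fingers": 255}
    - {"xyz": [0.004,0,0.003],"spin": 0,"fingers": 255}
    - {"xyz": [0.004,0,0.003],"spin": 0,"fingers": 255}

```text
clock: 11.32
ee_pos: [0.5234, -0.3687, 0.2675]
tool_rot: [0.002, -0.088, 0.996, -0.001]
force: [1.0, 1.0, 5.0]
opening: 0.0214
```

Run:
```python
from h import *
f=grab("wrist","w5")
s=arm.read_state();print(s["clock"],s["ee_pos"],s["force"],s["wrist_torque"],s["opening"])
cv2.imwrite("pics/w5c.png",cv2.resize(f["frame"][60:360,170:470,::-1],(600,600),interpolation=cv2.INTER_CUBIC))
```

```text
11.375 [ 0.52343831 -0.36871527  0.2675228 ] [0.5515693  1.04198088 5.47574301] [ 0.16646682 -0.19189197  0.04596004] 0.02103852682324207
```

View pics/w5c.png

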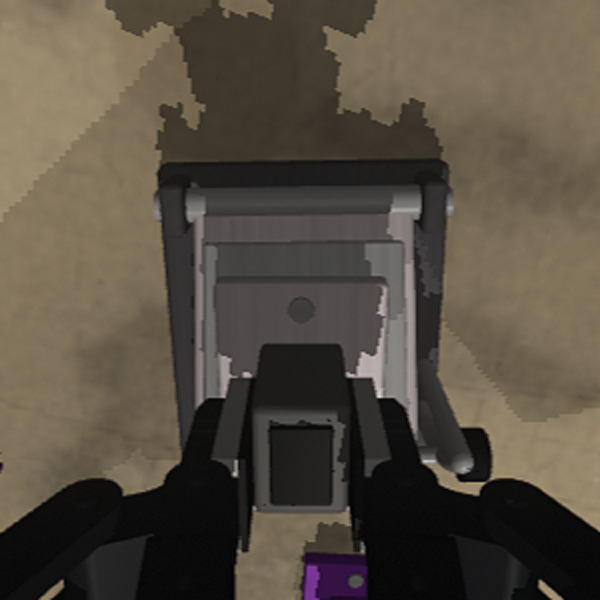

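The shoe hasn't turned in the pads: the picture relative to the tool is the same as before, and wrist force is about 7 N. I'll ease the grip by finger count while it rests on the bed so it can pivot.

Request:
step_arm:
  rows:
    - {"xyz": [0,0.0005,0],"spin": 0,"fingers": 220}
    - {"xyz": [0,0.0005,0],"spin": 0,"fingers": 210}
    - {"xyz": [0,0.0005,0],"spin": 0,"fingers": 203}

```text
clock: 11.75
ee_pos: [0.5234, -0.3685, 0.2677]
tool_rot: [0.002, -0.088, 0.996, -0.002]
force: [0.1, -1.1, 4.8]
opening: 0.0212
```

Request:
step_arm:
  rows:
    - {"xyz": [0,0,0],"spin": 0,"fingers": 199}
    - {"xyz": [0,0,0],"spin": 0,"fingers": 196}
    - {"xyz": [0,0,0],"spin": 0,"fingers": 194}

```text
clock: 12.12
ee_pos: [0.5234, -0.3685, 0.2677]
tool_rot: [0.002, -0.088, 0.996, -0.002]
force: [0.1, 0.4, 5.5]
opening: 0.021
```

Request:
step_arm:
  rows:
    - {"xyz": [0,0,0],"spin": 0,"fingers": 192.5}
    - {"xyz": [0,0,0],"spin": 0,"fingers": 191.5}

```text
clock: 12.38
ee_pos: [0.5233, -0.3685, 0.2676]
tool_rot: [0.002, -0.088, 0.996, -0.002]
force: [0.3, -0.2, 4.9]
opening: 0.0215
```

Request:
step_arm:
  rows:
    - {"xyz": [0,0,0],"spin": 0,"fingers": 190.5}
    - {"xyz": [0,0,0],"spin": 0,"fingers": 190.5}

```text
clock: 12.62
ee_pos: [0.5232, -0.3685, 0.2674]
tool_rot: [0.001, -0.088, 0.996, -0.002]
force: [-0.7, -0.3, 6.1]
opening: 0.0219
```

Request:
step_arm:
  rows:
    - {"xyz": [0,0,0],"spin": 0,"fingers": 189.5}
    - {"xyz": [0,0,0],"spin": 0,"fingers": 189.5}

```text
clock: 12.88
ee_pos: [0.5223, -0.368, 0.2651]
tool_rot: [-0.0, -0.088, 0.996, -0.0]
force: [-2.3, -2.4, 0.2]
opening: 0.0221
```

Run:
```python
from h import *
f=grab("wrist","w6");g=grab("scene","s6")
s=arm.read_state();print(s["clock"],s["ee_pos"],s["force"],s["wrist_torque"],s["opening"])
a=cv2.resize(f["frame"][80:340,190:450,::-1],(400,400),interpolation=cv2.INTER_CUBIC)
b=cv2.resize(g["frame"][180:270,340:430,::-1],(400,400),interpolation=cv2.INTER_CUBIC)
cv2.imwrite("pics/c6.png",np.hstack([a,b]))
```

```text
12.975 [ 0.52228623 -0.36770532  0.26470807] [-2.19447621 -2.27037549  1.53091676] [-0.36731192  0.38069682 -0.01878649] 0.021647426305122664
```

View pics/c6.png

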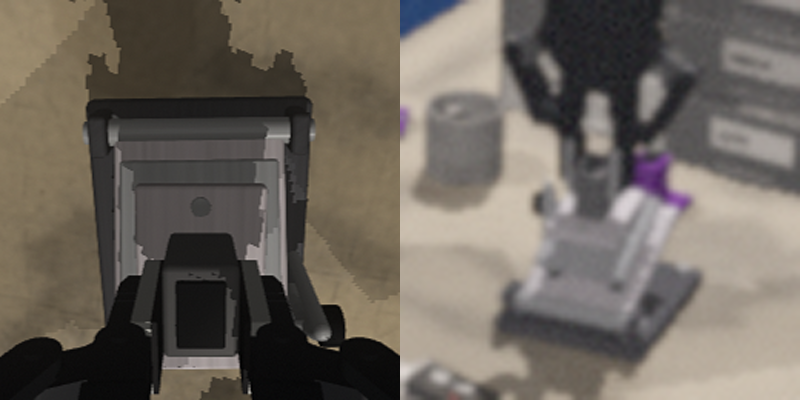

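The shoe has now pivoted. In the scene crop it lies on the bed at the bed's slope, and in the wrist crop the far sole end shows beyond the block at row 365. Next I'll work out its position along the slope.

```bash
cat > pos.py <<'E'
from h import *
import sys
f=load("w6");s=arm.read_state();print(s["ee_pos"],s["force"])
q=lambda u,v:(190+u/1.538,80+v/1.538)
def plane(p,c,n):
    V=np.array(f["view"]);o=-V[:3,:3].T@V[:3,3]
    d=V[:3,:3].T@np.array([(p[0]-f["cx"])/f["fx"],(p[1]-f["cy"])/f["fy"],1.])
    return o+d*((c-o)@n)/(d@n)
c=np.array([.525,-.3667,.0627])
for th in (.30,.335,.37):
  B=R.from_euler("ZY",[.185,-th]);n=B.apply([0,0,1.])
  loc=lambda p,off:B.inv().apply(plane(p,c+n*off,n)-c).round(4)
  print(th,"bed low corners",loc(q(122,160),0),loc(q(278,160),0),"sole low",loc(q(135,185),.008),loc(q(267,185),.008),"sole hi",loc(q(164,368),.008),loc(q(240,368),.008))
  print("  tool at bed frame xyz",B.inv().apply(s["ee_pos"]-c).round(4))
E
python3 pos.py
```

```text
[ 0.52228623 -0.36770532  0.26470807] [-2.19447621 -2.27037549  1.53091676]
0.3 bed low corners [-0.0365 -0.0304  0.    ] [-0.0361  0.0292  0.    ] sole low [-0.0271 -0.0244  0.008 ] [-0.0267  0.0239  0.008 ] sole hi [ 0.0405 -0.0145  0.008 ] [0.0407 0.0136 0.008 ]
  tool at bed frame xyz [ 0.057  -0.0005  0.1938]
0.335 bed low corners [-0.0366 -0.0306  0.    ] [-0.0361  0.0294 -0.    ] sole low [-0.0268 -0.0246  0.008 ] [-0.0265  0.024   0.008 ] sole hi [ 0.0403 -0.0144  0.008 ] [0.0405 0.0135 0.008 ]
  tool at bed frame xyz [ 0.0637 -0.0005  0.1917]
0.37 bed low corners [-0.0367 -0.0308  0.    ] [-0.0362  0.0296  0.    ] sole low [-0.0266 -0.0247  0.008 ] [-0.0262  0.0241  0.008 ] sole hi [ 0.0401 -0.0143  0.008 ] [0.0403 0.0134 0.008 ]
  tool at bed frame xyz [ 0.0704 -0.0005  0.1894]
```

Request:
step_arm:
  rows:
    - {"xyz": [0.003,0,0.0035],"spin": 0,"fingers": 190}
    - {"xyz": [0.006,0,0.007],"spin": 0,"fingers": 190}
    - {"xyz": [0.006,0,0.007],"spin": 0,"fingers": 190}

```text
clock: 13.35
ee_pos: [0.5163, -0.3683, 0.2573]
tool_rot: [-0.001, -0.088, 0.996, 0.001]
force: [-1.5, -1.0, 1.1]
opening: 0.0221
```

Run:
```python
from h import *
f=grab("wrist","w7");g=grab("scene","s7")
s=arm.read_state();print(s["clock"],s["ee_pos"],s["force"],s["wrist_torque"],s["opening"])
a=cv2.resize(f["frame"][80:340,190:450,::-1],(400,400),interpolation=cv2.INTER_CUBIC)
b=cv2.resize(g["frame"][200:260,350:410,::-1],(400,400),interpolation=cv2.INTER_CUBIC)
cv2.imwrite("pics/c7.png",np.hstack([a,b]))
```

```text
13.45 [ 0.51635345 -0.36831391  0.25747832] [-3.24087019  0.27242524  0.81148034] [-0.05365895  0.43231985  0.04857513] 0.021649984867309797
```

View pics/c7.png

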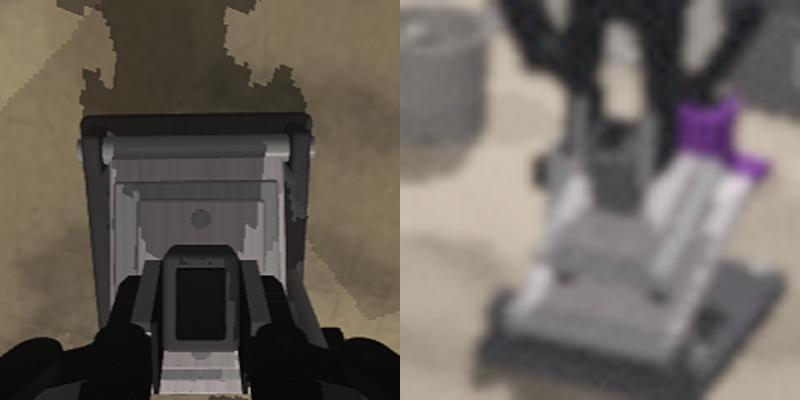

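```bash
sed -i 's/load("w6")/load("w7")/; s/q(122,160)/q(115,182)/; s/q(278,160)/q(278,182)/; s/q(135,185)/q(138,200)/; s/q(267,185)/q(266,200)/; s/q(164,368)/q(160,392)/; s/q(240,368)/q(242,392)/' pos.py; python3 pos.py
```

```text
[ 0.51635345 -0.36831391  0.25747832] [-3.24087019  0.27242524  0.81148034]
0.3 bed low corners [-0.0363 -0.031   0.    ] [-0.0358  0.0294 -0.    ] sole low [-0.03   -0.0215  0.008 ] [-0.0296  0.0239  0.008 ] sole hi [ 0.0388 -0.0144  0.008 ] [0.0391 0.0149 0.008 ]
  tool at bed frame xyz [0.0492 0.     0.1887]
0.335 bed low corners [-0.0363 -0.0312  0.    ] [-0.0358  0.0296 -0.    ] sole low [-0.0297 -0.0216  0.008 ] [-0.0293  0.024   0.008 ] sole hi [ 0.0385 -0.0143  0.008 ] [0.0388 0.0148 0.008 ]
  tool at bed frame xyz [0.0557 0.     0.1868]
0.37 bed low corners [-0.0364 -0.0314 -0.    ] [-0.0358  0.0298  0.    ] sole low [-0.0294 -0.0218  0.008 ] [-0.029   0.0242  0.008 ] sole hi [ 0.0383 -0.0142  0.008 ] [0.0385 0.0147 0.008 ]
  tool at bed frame xyz [0.0622 0.     0.1848]
```

Request:
step_arm:
  rows:
    - {"xyz": [0,-0.001,0.0015],"spin": 0,"fingers": 190}
    - {"xyz": [0,-0.001,0.003],"spin": 0,"fingers": 190}
    - {"xyz": [0,-0.001,0.003],"spin": 0,"fingers": 190}

```text
clock: 13.82
ee_pos: [0.517, -0.3693, 0.2552]
tool_rot: [0.0, -0.088, 0.996, 0.0]
force: [-2.5, 2.3, 2.9]
opening: 0.0213
```

Request:
step_arm:
  rows:
    - {"xyz": [0,0,0],"spin": 0,"fingers": 255}
    - {"xyz": [0,0,0],"spin": 0,"fingers": 255}
    - {"xyz": [0,0,0],"spin": 0,"fingers": 255}
  squeeze: 50

```text
clock: 14.2
ee_pos: [0.5169, -0.3696, 0.2552]
tool_rot: [0.0, -0.088, 0.996, -0.0]
force: [-1.2, 2.9, 3.0]
opening: 0.021
```

Run:
```python
from h import *
s=arm.read_state();print(s["clock"],s["ee_pos"],s["force"],s["wrist_torque"],s["opening"])
f=grab("wrist","w8")
cv2.imwrite("pics/c8.png",cv2.resize(f["frame"][160:345,210:430,::-1],(792,666)[::1],interpolation=cv2.INTER_CUBIC)[:600])
```

```text
14.2 [ 0.51693234 -0.36957638  0.25522871] [-1.17365623  2.93400734  2.9886953 ] [0.5995304  0.19382608 0.09344072] 0.0209627449703242
```

View pics/c8.png

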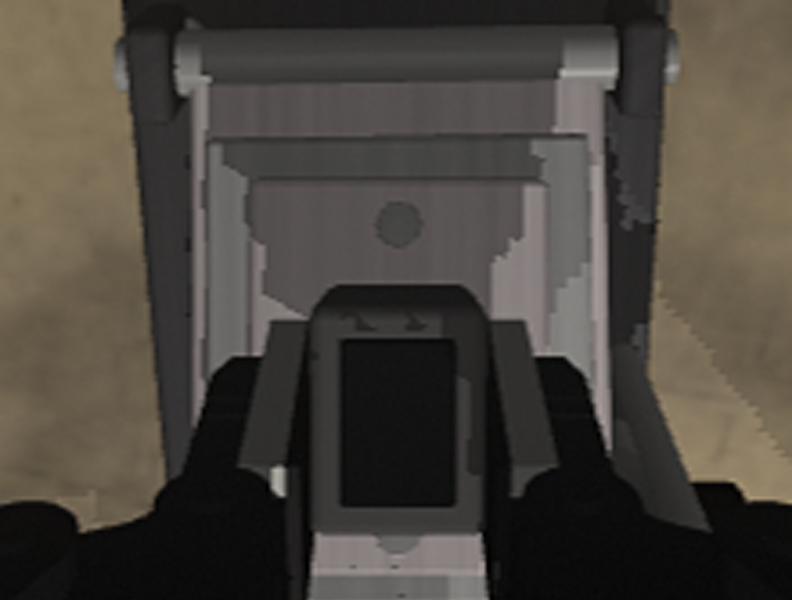

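The close view shows the sole centred across the bed: sole low corners (250,180) and (548,180), bed low corners (210,140) and (588,135), far sole edge at row ~568. I'll fit the shoe pose from these.

```bash
cat > fit2.py <<'E'
from h import *
from scipy.optimize import least_squares
f=load("w8");q=lambda u,v:np.array([210+u/3.6,160+v/3.6])
L=np.array([[-.03,.023,.008],[-.03,-.023,.008],[0,0,.0455],[.03,0,.008]])
M=np.array([q(548,180),q(250,180),q(399,422),q(399,568)])
def res(p):
    X=R.from_euler("ZY",[p[3],-p[4]]).apply(L)+p[:3]
    d=np.array([proj(f,x) for x in X])-M; return d.ravel()
r=least_squares(res,[.52,-.3667,.06,.185,.33]);p=r.x
J=r.jac;print("shoe",p.round(4),"cost",r.cost,"sd(0.6px)",(0.6*np.sqrt(np.diag(np.linalg.inv(J.T@J)))).round(4));print(r.fun.round(1))
import io,contextlib
with contextlib.redirect_stdout(io.StringIO()): import fit
fit.S[:2]=fit.P([(174,288),(304,315)],6.667,0)+[345,195]
for ws in (1,.5):
    b=least_squares(fit.res,[.52,-.37,.066,.18,.33],args=(1,ws)).x;print("bed",b.round(4))
    print("shoe in bed",fit.B(b).inv().apply(p[:3]-b[:3]).round(4))
    Bc=[proj(f,x) for x in fit.B(b).apply(fit.C[:2]+[0,0,-.001])+b[:3]]
    print("bed low corners pred",np.round(Bc,1).tolist(),"meas",q(588,135).round(1),q(210,140).round(1))
E
python3 fit2.py
```

```text
shoe [ 0.5275 -0.3673  0.0576  0.1765  0.3602] cost 0.2586128166404446 sd(0.6px) [0.0005 0.0002 0.0009 0.0061 0.0079]
[-0.5 -0.2  0.4 -0.2  0.1  0.1 -0.   0.2]
bed [ 0.5253 -0.3669  0.0625  0.1895  0.3396]
shoe in bed [ 0.0003 -0.0008 -0.0053]
bed low corners pred [[375.6, 196.5], [267.2, 197.8]] meas [373.3 197.5] [268.3 198.9]
bed [ 0.5252 -0.3668  0.0625  0.1868  0.3376]
shoe in bed [ 0.0005 -0.0009 -0.0053]
bed low corners pred [[376.1, 196.4], [267.5, 197.5]] meas [373.3 197.5] [268.3 198.9]
```

Shoe tilt is 0.36±0.01 against a bed tilt of 0.34±0.03, and it is centred within about 1 mm. I'll press along the bed normal in steps and average the force.

Request:
step_arm:
  rows:
    - {"xyz": [-0.0007,0,0.0019],"spin": 0,"fingers": 255}
    - {"xyz": [-0.0007,0,0.0019],"spin": 0,"fingers": 255}
    - {"xyz": [-0.0007,0,0.0019],"spin": 0,"fingers": 255}

```text
clock: 14.62
ee_pos: [0.5176, -0.3695, 0.2534]
tool_rot: [0.0, -0.088, 0.996, -0.0]
force: [-1.4, 2.6, 4.6]
opening: 0.0208
```

```bash
cat > av.py <<'E'
from h import *
F=[];T=[];P=[]
for i in range(8):
    arm.grab_frame("wrist");s=arm.read_state();F.append(s["force"]);T.append(s["wrist_torque"]);P.append(s["ee_pos"])
F=np.array(F);m=F.mean(0)
n=R.from_euler("ZY",[.185,-.35]).apply([0,0,1.])
print(s["clock"],np.mean(P,0).round(4),"F",m.round(2),"sd",F.std(0).round(2),"T",np.mean(T,0).round(3),"N with 1.9N weight",((m+[0,0,1.9])@n).round(2),s["opening"],rot(s).as_matrix()[:,2].round(4))
E
python3 av.py
```

```text
15.025 [ 0.5176 -0.3696  0.2535] F [-1.84  2.86  5.41] sd [0.56 0.49 0.28] T [0.654 0.342 0.072] N with 1.9N weight 7.31 0.020981080905181047 [ 2.e-04 -2.e-04 -1.e+00]
```

Request:
step_arm:
  rows:
    - {"xyz": [-0.0005,0.0008,0.0015],"spin": 0,"fingers": 255}
    - {"xyz": [-0.0005,0.0008,0.0015],"spin": 0,"fingers": 255}
    - {"xyz": [-0.0005,0.0008,0.0015],"spin": 0,"fingers": 255}

```text
clock: 15.4
ee_pos: [0.518, -0.3692, 0.2524]
tool_rot: [0.0, -0.088, 0.996, -0.001]
force: [-2.1, 0.8, 5.9]
opening: 0.0206
```

```bash
python3 av.py
```

```text
15.8 [ 0.518  -0.3691  0.2524] F [-2.81  1.24  6.23] sd [0.44 0.45 0.38] T [0.406 0.415 0.052] N with 1.9N weight 8.51 0.02078313507421045 [ 6.0e-04 -1.8e-03 -1.0e+00]
```

```bash
cat > d.py <<'E'
from h import *
b=np.array([.5253,-.3669,.0625,.1875,.345]);B=R.from_euler("ZY",[b[3],-b[4]])
def chk(n,l,r):
    f=load(n);print(n,"meas",np.round(l,1),np.round(r,1),"w",round(r[0]-l[0],1))
    for d in (0,.004,.008):
        a=[proj(f,B.apply([-.037,y,-d])+b[:3]) for y in(-.031,.031)];print("  d",d,a[0].round(1),a[1].round(1),"w",round(a[1][0]-a[0][0],1))
if __name__=="__main__":
    k=lambda u,v,s,o:np.array([o[0]+u/s,o[1]+v/s])
    chk("w4",k(202,217,2,(170,60)),k(388,217,2,(170,60)))
    chk("w5",k(205,242,2,(170,60)),k(404,242,2,(170,60)))
    chk("w8",k(210,140,3.6,(210,160)),k(588,135,3.6,(210,160)))
    f=grab("wrist","w9")
    cv2.imwrite("pics/c9.png",cv2.resize(f["frame"][160:326,210:430,::-1],None,fx=3.6,fy=3.6,interpolation=cv2.INTER_CUBIC))
E
python3 d.py
```

```text
w4 meas [271.  168.5] [364.  168.5] w 93.0
  d 0 [270.4 168.1] [365.9 167.2] w 95.5
  d 0.004 [271.4 168.9] [365.1 167.9] w 93.7
  d 0.008 [272.3 169.6] [364.3 168.6] w 92.0
w5 meas [272.5 181. ] [372. 181.] w 99.5
  d 0 [271.2 179.9] [374.8 178.9] w 103.7
  d 0.004 [272.2 180.4] [373.8 179.4] w 101.6
  d 0.008 [273.2 181. ] [372.7 180. ] w 99.5
w8 meas [268.3 198.9] [373.3 197.5] w 105.0
  d 0 [267.  197.6] [376.  196.5] w 109.0
  d 0.004 [268.2 197.8] [374.8 196.7] w 106.6
  d 0.008 [269.3 198. ] [373.7 196.9] w 104.4
```

View pics/c9.png

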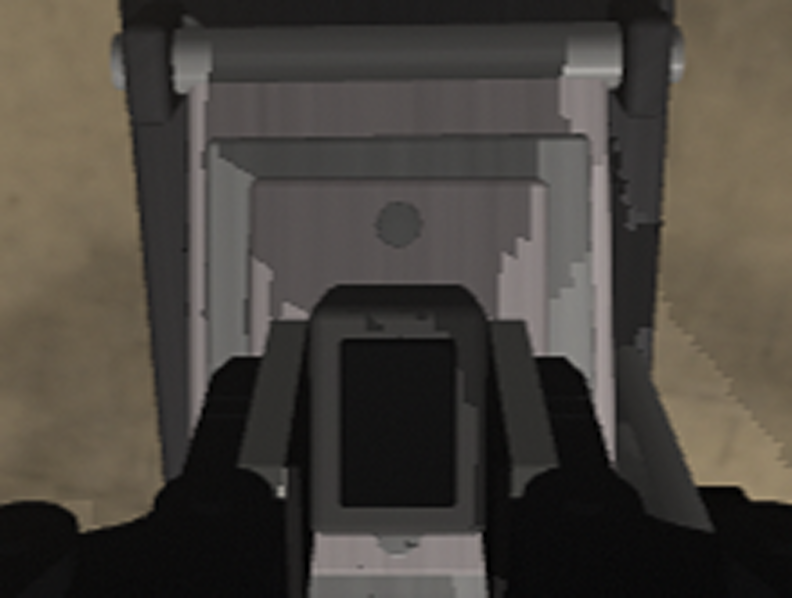

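The bed and sole corners in this last view are where they were in the previous one, so the shoe moved with the bed without slipping or turning. Force puts the travel at about 5.6 mm and motion at about 5 mm. I'll press 0.6 mm more and check.

Request:
step_arm:
  rows:
    - {"xyz": [-0.0002,0.0003,0.0006],"spin": 0,"fingers": 255}
    - {"xyz": [-0.0002,0.0003,0.0006],"spin": 0,"fingers": 255}
    - {"xyz": [-0.0002,0.0003,0.0006],"spin": 0,"fingers": 255}
    - {"xyz": [-0.0002,0.0003,0.0006],"spin": 0,"fingers": 255}

```text
clock: 16.35
ee_pos: [0.5181, -0.369, 0.252]
tool_rot: [0.0, -0.088, 0.996, -0.001]
force: [-2.7, 0.1, 5.6]
opening: 0.0212
```

```bash
python3 av.py; python3 av.py
```

```text
16.75 [ 0.5181 -0.369   0.252 ] F [-2.71  0.41  6.34] sd [0.66 0.43 0.43] T [0.316 0.458 0.042] N with 1.9N weight 8.63 0.02094908567434499 [ 7.0e-04 -2.4e-03 -1.0e+00]
17.15 [ 0.5181 -0.369   0.252 ] F [-2.61  0.8   6.38] sd [0.33 0.49 0.44] T [0.329 0.463 0.043] N with 1.9N weight 8.61 0.02119056956387094 [ 6.0e-04 -2.4e-03 -1.0e+00]
```

```bash
python3 -c "
from plant import arm
print(arm.close_job())"
```

```text
the job is handed in; nothing more can be done
None
```

I pressed the left, right and middle keys in that order. I then set the sensor shoe flat on the sloping bed and handed in at about 17 s, still gripping the shoe and pressing the bed.

- **Keys:** Each key went down until the force rose sharply (13 to 22 N), well past the 5 N needed for full travel. I lifted about 30 mm between presses.
- **Tilting the shoe:** The arm can't tilt its tool, so the shoe had to turn between the pads. Pressing it against the bed with a 20 N grip did not turn it. I eased the grip while it rested on the bed until it settled onto the slope, then gripped again at 50 N.
- **Flatness and centring:** Before the last 3 to 4 mm of pressing, the shoe's tilt measured 0.36 rad against about 0.34 ± 0.03 for the bed. It was centred within about 1 mm, and the last picture showed no slip or turn.
- **Press depth:** The final push was about 8.6 N square to the bed, which means about 5.7 mm of travel. Arm motion gives about 5 to 6 mm.
- **Disagreement:** The camera's absolute depth read about 4 to 5 mm too deep. It also did so with the bed unloaded, so I took it as a calibration error and relied on the force.
- **Side force:** Sideways force at the end was under 1 N.
- **Bystanders:** I kept clear of the spanner, the piston and the tape roll. I did not check them separately at the end.

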